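# Slide the board book off the dresser into its drawer

### The job

Put the board book away: pull the drawer that stands ajar farther out, slide the book across the dresser top and off its front edge so that it drops into the drawer, then push the drawer fully shut without slamming it. The book lies tight against the organiser, so draw it clear with light fingertip pressure on its padded cover, which marks easily; disturb nothing else on the dresser.

Things in the scene. Friction and masses are not known exactly. Their poses are not given: they have to be found in the camera images.
- book: padded board book lying flat, moon on its cardboard cover, 100 mm along its own x, 130 mm along its own y, about 0.27 kg; loose. Its pages are swollen: 12 to 20 mm thick, never the same. The padded cover gives 1 mm per 10 N; over 15 N marks it. Friction about 0.27 on the dresser, 0.5 under rubber fingertips. Origin: centre of its underside, x away from the organiser, towards the dresser's front
- drawer (a joint): how far the drawer under the front edge of the dresser top is open, m: 0 shut, 0.16 at its stop. It opens along world +x, takes about 3 N to move and stays where it is left. The book needs at least 0.12 to drop through; at the start it is ajar by 0.05 to 0.08
- drawer_front (a point): middle of the top edge of the drawer's front panel, moving with the drawer. The panel is upright, 18 mm thick (9 mm either side of this point along x), 520 mm wide along y, 164 mm high, its top edge 6 mm below the dresser top. The dresser top is at z = 0, 18 mm thick, its front edge the line x = 0.545, 2 mm behind the panel when shut
- drawer_floor (a point): middle of the drawer's inner floor, 136 mm below the dresser top, moving with the drawer. The inside measures 288 mm along x and 456 mm along y; side and back walls are 101 mm high, the front panel is the wall on the +x side
- night_light: white plastic night light: grey base, 68 mm across, with a small toggle switch, and a white dome, 76 mm high in all; loose. Origin: centre of its underside
- snack_cup: stainless steel snack cup, 68 mm across, with a ribbed white twist cap, 72 mm high in all; loose. Origin: centre of its underside
- pacifier: orange silicone pacifier standing on its button, teat up, 42 mm across, 40 mm high; loose. Origin: centre of its underside
- cream_jar: round jar of cream, 56 mm across, 50 mm high; loose. Origin: centre of its underside
- hairbrush: small wooden baby hairbrush lying on its bristles, 165 mm long (own x from -100 to 65), 40 mm wide, 24 mm high; loose. Origin: under its neck
- monitor_camera: white monitor camera on a round foot 72 mm across, about 95 mm high (its aerial 140), lens along its own x; loose. Origin: centre of its underside
- organiser_front (a point): middle of the top edge of the +x face of a low wooden changing organiser, fixed, 320 mm wide along its own y, 100 mm deep behind this face, 55 mm high, its stock up to 62 mm. The book's back edge (its -x side) lies 2 to 5 mm in front of this face: no finger fits between. The night light and the snack cup stand 5 to 25 mm off the book's two ends

How it is judged:
On the way, in this order (a step that is already met when the one before it is completed fails the run):
1. the drawer is pulled out farther, more than 110 mm open (value of joint drawer above 0.11 m), for 0.2 s.
2. the book lies in the drawer (x of book in the frame of drawer_floor between -0.15 and 0.15 m and y of book in the frame of drawer_floor between -0.235 and 0.235 m and z of book in the frame of drawer_floor between -0.02 and 0.09 m), for 0.2 s.
At the end, for the whole second after the job is handed in: The book lies at rest inside the drawer (its underside's centre between the drawer's walls and less than 90 mm above its floor) and the drawer is shut to within 4 mm (all of step 2 and value of joint drawer below 0.004 m and linear speed of book below 0.02 m/s); the robot touches nothing.
It fails at once if the book's padded cover is marked: the robot presses on the book with more than 15 N (contact force between any of the fingers, the arm and book above 15 N).
It fails at once if the drawer is slammed: it moves shut faster than 0.3 m/s (velocity of joint drawer below -0.3 m/s).
It fails at once if another thing on the dresser is moved by more than 15 mm (distance of any of night_light, snack_cup, pacifier, cream_jar, hairbrush, monitor_camera from where it was at the start of the episode above 0.015 m).
It also fails if it takes over 67 s, if anything falls off the work surface, if the arm or the gripper's body presses on something with over 40 N, if the wrist force passes 120 N, or if a joint passes its speed limit or range.

### The arm

A 7-joint arm with a two-finger parallel gripper is mounted at the origin on the work surface. World frame = base frame: x ahead of the robot, y to its left, z up, the work surface at z = 0. Lengths are in m, angles in rad, forces in N, time in s.
With the tool pointing down it reaches from about 0.4 to 0.85 m from the base axis. Payload 4.5 kg.
Tool frame: the origin (TCP) lies at the very end of the fingers, on their centre line; the grasp point (between the pads) lies 19 mm behind it; z points along the fingers, y is the line along which they close (so a half turn about z gives the same grasp; the last joint's range is limited). The gripper opens to 88 mm and grips with 3 to 60 N. Pads are 18 mm wide; open, the fingers measure 123 mm over their backs; the gripper's body (75 mm by 187 mm) begins 45 mm behind the grasp point.
Start: joints at [-1.309, 0.689, -0.195, 1.565, 0.157, 0.902, -0.215], TCP at [0.141, 0.609, 0.239] pointing down, gripper open.
Joint ranges: [-3.01, 3.01], [-0.46, 2.08], [-1.47, 1.51], [0.13, 2.56], [-1, 4.14], [0.04, 2.09], [-2.66, 2.66]. Speed limits (rad/s): [2.57, 2.57, 3.14, 3.14, 3.14, 3.14, 3.14].

### API

Orientations are given as a unit quaternion [x, y, z, w].
In Python, from plant import r gives the robot as it stands. The module is installed in compiled form; this text tells all that it offers.
- The arm moves only by the tool step_arm, never from a script. Its argument "increments" is a list of rows, each a list of 2 entries, a list of its own where there are three numbers: the shift along the world's x, y, z in cm, then the turn, a rotation vector about the world's x, y, z in degrees. A call has exactly 10 rows; each row shifts and turns the commanded pose from where the row before left it; what a row does not reach is not made up. A row lasts 1/10 s, in which the tool goes at most 50 mm and 8.59 degrees, less where a joint would pass 70% of its speed; a pose out of reach is approached as far as the arm can. A call is refused whole if a number of a shift passes 5 or a number of a turn 8.59, either way. A call with a gripper value outside its range is refused whole. "fingers" is the opening, from 0 (shut) to 1 (fully open), set as the call begins (left out, the last holds). The fingers move at their own pace and stop on an object; "grip_force" is the grip in N (left out, the last holds). Time passes only in rows, so rows that do not move let the fingers close, or fill a call up. It gives the time, the measured TCP pose, the force, the opening and the grip force at its end, in the units of the state.
- r.get_state(): the state, without advancing time (a new reading comes with each control period).
- r.snapshot(name): name is "scene" or "side" or "wrist"; returns (picture, depth): 384x512x3 uint8, red, green, blue; 384x512 float32, m along the optical axis (not along the pixel's ray), 0 where there is no reading.
- r.calibration(name): a dict with "fov_y" (degrees; the focal length in pixels is half the picture's height over the tangent of half this angle, whatever the lens; pixels are square), "cx", "cy" (the principal point, pixels), "R" (3x3) and "t" (3): a world point X has camera coordinates R X + t. Camera axes: x right, y down, z forward; pixel columns grow to the right and rows downward; lengths in m; the calibration is good to about 2 mm. A picture is of the moment at which its call begins: read the wrist's pose just before it. calibration takes no time and is no camera call; for the wrist camera it gives the pose at the moment of the call.
- r.finish_job(): hands the job in; it is judged then, once.
The state is a dict: "clock": time; "q": joint angles; "qd": joint speeds; "joint_torque": joint torques, N m; "tool_pos": TCP position; "eef_rot": TCP orientation; "contact_force": force on the tool from outside, world axes, zero at the start; "moment": the same for the moment, N m; "opening": opening from 0.0 (shut) to 1.0 (fully open); "finger_force": force on a finger pad.
Only numpy, scipy, OpenCV 4.12 (cv2) and the standard library are available. Lean on these libraries where they do the work, as an engineer would, in place of code of your own. Each camera call takes 0.05 s, during which the arm holds its last target. There are 200 camera calls.

## Working session

There is one attempt and no reset: what is moved stays moved. The work goes in short steps, Python scripts to look and compute and a tool call to move; the robot and the scene stay as the last step left them, time stands still between calls to the robot, and variables do not carry over. Pictures are saved under pics/ and viewed, at most 10 in all, crops included, and the job is handed in when it is done.

Besides the shell and the picture viewer there is one more tool, called after ">>>" in YAML: its name, and indented under it one key for each argument. step_arm: Moves the arm, as the interface text tells. Its arguments: {"type":"object","properties":{"increments":{"type":"array","items":{"type":"array"}},"fingers":{"type":"number"},"grip_force":{"type":"number"}},"required":["increments"]}

```bash
mkdir -p pics
cat > h.py <<'E'
import numpy as np, cv2
from plant import r
def cloud(n):
    s=r.calibration(n); p,d=r.snapshot(n)
    f=p.shape[0]/2/np.tan(np.radians(s["fov_y"])/2)
    v,u=np.mgrid[:p.shape[0],:p.shape[1]]
    c=np.stack([(u-s["cx"])/f*d,(v-s["cy"])/f*d,d],-1)
    X=(c-s["t"])@np.array(s["R"])
    X[d==0]=np.nan
    return p,d,X
def save(p,n): cv2.imwrite("pics/"+n,cv2.cvtColor(p,cv2.COLOR_RGB2BGR))
E
python3 - <<'E'
from h import *
s=r.get_state(); print({k:np.round(v,3) for k,v in s.items()})
P=[]
for n in("scene","side"):
    p,d,X=cloud(n); np.save(n+".npy",X); P.append(p); c=r.calibration(n); print(n,np.round(-np.array(c["R"]).T@c["t"],3),c["fov_y"])
    save(p,n+".png")
E
```

```text
{'clock': np.float64(0.0), 'q': array([-1.309,  0.69 , -0.195,  1.566,  0.157,  0.902, -0.215]), 'qd': array([ 0.001, -0.   ,  0.   , -0.002, -0.   ,  0.002, -0.003]), 'joint_torque': array([ 0.0000e+00, -5.2756e+01, -1.2670e+00, -1.5343e+01, -5.3000e-02,
        6.0000e-03,  0.0000e+00]), 'tool_pos': array([0.141, 0.608, 0.238]), 'eef_rot': array([ 0.114,  0.994, -0.001, -0.   ]), 'contact_force': array([-0.395, -0.116, -0.329]), 'moment': array([-0.021, -0.034,  0.018]), 'finger_force': np.float64(0.0), 'opening': np.float64(1.0)}
scene [0.707 0.486 0.919] 56.23603167356933
side [-0.011 -0.645  0.768] 51.12799316591577
```

View pics/scene.png

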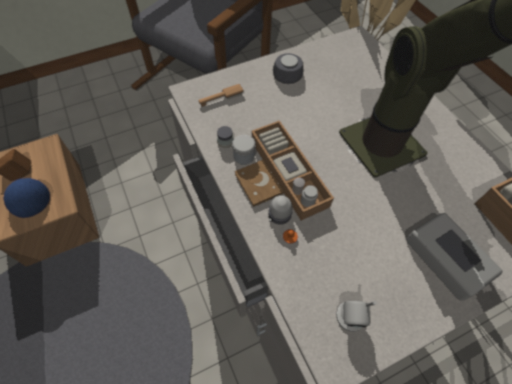

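View pics/side.png

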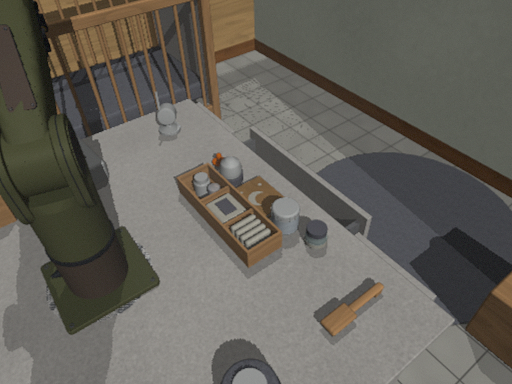

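The scene view shows the book at (258,184), between the night light (280,207) and the snack cup (244,148), with the organiser behind it. The drawer front runs from (180,160) to (245,298). The side view agrees: book at (258,195), drawer front from (252,132) to (365,215).

Run:
```python
from h import *
P={n:cv2.imread(f"pics/{n}.png") for n in("scene","side")}
A={n:np.load(n+".npy") for n in P}
for n,X in A.items():
    z=X[...,2];x=X[...,0];y=X[...,1]
    t=(x>.2)&(x<.5)&(abs(y)<.5)&(abs(z)<.006); print(n,"table z",np.nanmedian(z[t]))
    # things above the table near the front
    m=((z>.008)&(x>.2)&(x<.56)&(abs(y)<.55)&(z<.16)).astype(np.uint8)
    k,l,st,c=cv2.connectedComponentsWithStats(m)
    for i in range(1,k):
        if st[i,4]>40:
            q=X[l==i]; print(i,st[i],np.round([q.min(0),q.max(0)],3).tolist())
    # drawer panel
    m=(x>.57)&(x<.75)&(z>-.03)&(z<.01)&(abs(y)<.4)
    if m.any(): print("panel",np.round(np.percentile(X[m],[1,50,99],axis=0),3).tolist())
    b=(z>.008)&(z<.026)&(x>.3)&(x<.56)&(abs(y)<.25)
    pts=X[b][:,:2]; print("low pts",len(pts))
# top-down ortho map, both clouds
S=1000;im=np.zeros((600,800,3),np.uint8)
for n in("side","scene"):
    X=A[n].reshape(-1,3);C=P[n].reshape(-1,3);g=np.isfinite(X[:,2])&(X[:,2]>-.2)&(X[:,2]<.15);X=X[g];C=C[g]
    u=((X[:,1]+.4)*S).astype(int);v=((X[:,0]-.2)*S).astype(int)
    for du in range(3):
        for dv in range(3):
            a,b=u+du-1,v+dv-1;o=(a>=0)&(a<800)&(b>=0)&(b<600);im[b[o],a[o]]=C[o]
for i in range(0,800,100): cv2.line(im,(i,0),(i,599),(0,255,255) if i==400 else (80,160,0),1)
for i in range(0,600,100): cv2.line(im,(0,i),(799,i),(80,160,0),1)
cv2.imwrite("pics/top.png",im)
```

```text
scene table z -0.0005709466353660732
1 [199  84  45  21 327] [[0.314, -0.429, 0.008], [0.476, -0.388, 0.027]]
2 [ 217  120  117  104 6186] [[0.277, -0.245, 0.008], [0.485, 0.135, 0.078]]
5 [283 229  15  15 168] [[0.41, 0.146, 0.008], [0.451, 0.187, 0.04]]
6 [337 301  40  30 862] [[0.372, 0.382, 0.008], [0.435, 0.456, 0.141]]
panel [[0.614, -0.241, -0.028], [0.624, 0.059, -0.007], [0.632, 0.27, -0.003]]
low pts 2021
side table z 0.0005684940841434492
1 [154  91  26  43 583] [[0.358, 0.38, 0.008], [0.428, 0.449, 0.142]]
2 [ 176  152  124  114 7265] [[0.275, -0.189, 0.008], [0.481, 0.19, 0.078]]
3 [304 219  23  29 555] [[0.426, -0.251, 0.008], [0.479, -0.198, 0.054]]
4 [ 320  282   64   54 1018] [[0.309, -0.429, 0.009], [0.475, -0.388, 0.029]]
panel [[0.609, -0.248, -0.03], [0.613, -0.042, -0.008], [0.629, 0.263, -0.003]]
low pts 1624
```

View pics/top.png

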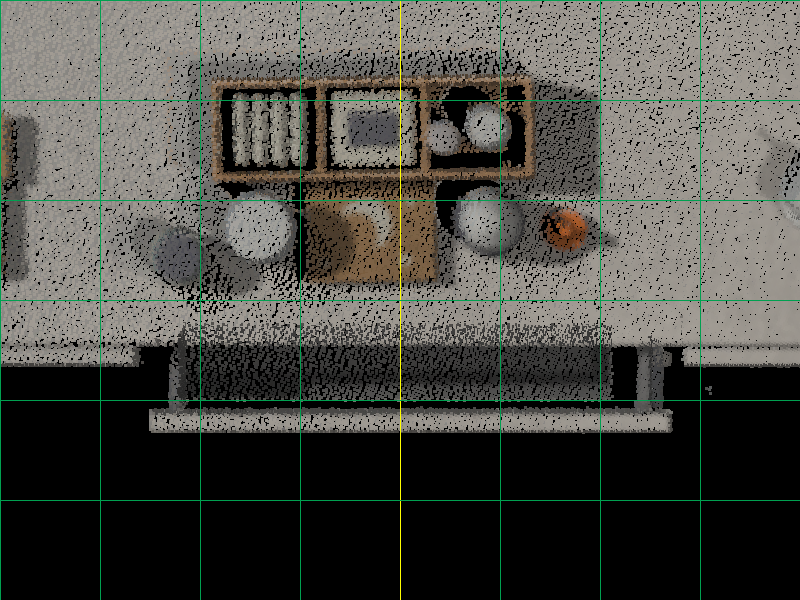

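The map (1 px = 1 mm, column = y+0.4, row = x−0.2) shows the drawer panel at x ≈ 0.612–0.630, so it's about 65 mm open. The book spans x 0.38–0.483 and y −0.097 to 0.038. Next I'll refine the book height and start moving to the drawer gap.

Run:
```python
from h import *
for n in("scene","side"):
    X=np.load(n+".npy");x,y,z=X[...,0],X[...,1],X[...,2]
    m=(x>.395)&(x<.475)&(y>-.08)&(y<.025)
    print(n,"book top z",np.round(np.nanpercentile(z[m],[5,25,50,75,95]),4))
    m=(z>.006)&(z<.026)&(x>.375)&(x<.51)&(y>-.1)&(y<.05)
    for y0 in(-.08,-.06,-.03,0,.02):
        k=m&(abs(y-y0)<.006); print(y0,np.round(np.percentile(x[k],[2,98]),4))
    k=m&(abs(x-.46)<.01); print("y ext",np.round(np.percentile(y[k],[1,99]),4))
    k=(z>.03)&(z<.1)&(x<.385)&(x>.27)&(abs(y)<.2); print("organiser",np.round([np.percentile(x[k],99),np.percentile(z[k],99.5)],3))
    for nm,c in(("light",(.42,.088)),("cup",(.428,-.14))):
        k=(np.hypot(x-c[0],y-c[1])<.045)&(z>.03); print(nm,np.round([X[k].min(0),X[k].max(0)],3).tolist())
```

```text
scene book top z [0.0149 0.0164 0.0176 0.0187 0.0203]
-0.08 [0.3791 0.4807]
-0.06 [0.3795 0.4799]
-0.03 [0.3789 0.4803]
0 [0.3786 0.4798]
0.02 [0.3786 0.4796]
y ext [-0.0923  0.0373]
organiser [0.381 0.063]
light [[0.376, 0.065, 0.03], [0.452, 0.122, 0.078]]
cup [[0.395, -0.172, 0.03], [0.463, -0.104, 0.075]]
side book top z [0.0166 0.0181 0.0189 0.0199 0.0213]
-0.08 [0.3999 0.4311]
-0.06 [0.3991 0.4779]
-0.03 [0.4009 0.4766]
0 [0.3996 0.4774]
0.02 [0.3997 0.4783]
y ext [-0.0652  0.0346]
organiser [0.377 0.064]
light [[0.375, 0.057, 0.03], [0.446, 0.111, 0.078]]
cup [[0.39, -0.177, 0.03], [0.462, -0.104, 0.077]]
```

>>> step_arm:
  increments:
    - [[4.5, -4.5, 0], [0, 0, -7.7]]
    - [[4.5, -4.5, 0], [0, 0, -7.7]]
    - [[4.5, -4.5, 0], [0, 0, -7.7]]
    - [[4.5, -4.5, 0], [0, 0, -7.7]]
    - [[4.5, -4.5, 0], [0, 0, -7.7]]
    - [[4.5, -4.5, 0], [0, 0, -7.7]]
    - [[4, -4.5, 0], [0, 0, -7.7]]
    - [[4, -4.5, 0], [0, 0, -7.7]]
    - [[4, -4.5, 0], [0, 0, -7.7]]
    - [[4, -4.5, 0], [0, 0, -7.7]]
  fingers: 0

```text
clock: 1.1
tool_pos: [0.487, 0.2456, 0.2386]
eef_rot: [0.709, 0.705, -0.0, -0.0]
contact_force: [0.5, 0.5, 0.5]
opening: 0.118
finger_force: 0.0
```

>>> step_arm:
  increments:
    - [[1.5, -4, 0], [0, 0, 0]]
    - [[1.5, -4, 0], [0, 0, 0]]
    - [[1.5, -4, 0], [0, 0, 0]]
    - [[1.5, -4, 0], [0, 0, 0]]
    - [[1.5, -4, -2], [0, 0, 0]]
    - [[1.5, -3, -2], [0, 0, 0]]
    - [[0, 0, -3], [0, 0, 0]]
    - [[0, 0, -3], [0, 0, 0]]
    - [[0, 0, 0], [0, 0, 0]]
    - [[0, 0, 0], [0, 0, 0]]

```text
clock: 2.1
tool_pos: [0.5759, 0.0174, 0.1387]
eef_rot: [0.707, 0.707, -0.0, -0.0]
contact_force: [0.1, 0.7, 0.9]
opening: 0.005
finger_force: 0.0
```

>>> step_arm:
  increments:
    - [[0.4, -0.7, -4], [0, 0, 0]]
    - [[0, 0, -4], [0, 0, 0]]
    - [[0, 0, -3], [0, 0, 0]]
    - [[0, 0, -3], [0, 0, 0]]
    - [[0, 0, -2], [0, 0, 0]]
    - [[0, 0, -2], [0, 0, 0]]
    - [[0, 0, 0], [0, 0, 0]]
    - [[1, 0, 0], [0, 0, 0]]
    - [[1, 0, 0], [0, 0, 0]]
    - [[1, 0, 0], [0, 0, 0]]

```text
clock: 3.1
tool_pos: [0.6095, 0.0105, -0.0393]
eef_rot: [0.707, 0.707, -0.001, -0.001]
contact_force: [-3.5, 0.4, -0.2]
opening: 0.005
finger_force: 1.6
```

>>> step_arm:
  increments:
    - [[1, 0, 0], [0, 0, 0]]
    - [[1, 0, 0], [0, 0, 0]]
    - [[1, 0, 0], [0, 0, 0]]
    - [[1, 0, 0], [0, 0, 0]]
    - [[1, 0, 0], [0, 0, 0]]
    - [[1, 0, 0], [0, 0, 0]]
    - [[0.7, 0, 0], [0, 0, 0]]
    - [[0, 0, 0], [0, 0, 0]]
    - [[0, 0, 0], [0, 0, 0]]
    - [[0, 0, 0], [0, 0, 0]]

```text
clock: 4.1
tool_pos: [0.6775, 0.0103, -0.0406]
eef_rot: [0.707, 0.707, 0.0, 0.0]
contact_force: [-0.5, -1.1, 0.3]
opening: 0.004
finger_force: 0.0
```

Run:
```python
from h import *
for n in("scene","side"):
    p,d,X=cloud(n);x,y,z=X[...,0],X[...,1],X[...,2]
    m=(x>.57)&(x<.78)&(z>-.012)&(z<.0)&(y>-.24)&(y<.26)
    print(n,np.round(np.percentile(X[m],[1,50,99],axis=0),3).tolist())
```

```text
scene [[0.681, -0.022, -0.011], [0.707, 0.147, -0.007], [0.715, 0.258, -0.002]]
side [[0.659, -0.236, -0.012], [0.7, -0.067, -0.006], [0.713, 0.254, -0.002]]
```

>>> step_arm:
  increments:
    - [[-1, 0, 2], [0, 0, 0]]
    - [[0, 0, 4], [0, 0, 0]]
    - [[0, -0.8, 4], [0, 0, 0]]
    - [[-1.5, -1, 4], [0, 0, 0]]
    - [[-4, -1, 2], [0, 0, 0]]
    - [[-4.5, -1, 0], [0, 0, 0]]
    - [[-4.5, 0, 0], [0, 0, 0]]
    - [[-4.5, 0, 0], [0, 0, 0]]
    - [[-4, 0, 0], [0, 0, 0]]
    - [[-2.3, 0, 0], [0, 0, 0]]

```text
clock: 5.2
tool_pos: [0.41, -0.028, 0.1193]
eef_rot: [0.707, 0.707, -0.001, -0.001]
contact_force: [1.1, 0.7, -0.8]
opening: 0.009
finger_force: 0.0
```

>>> step_arm:
  increments:
    - [[0, 0, 0], [0, 0, 0]]
    - [[0, 0, -2], [0, 0, 0]]
    - [[0, 0, -2], [0, 0, 0]]
    - [[0, 0, -2], [0, 0, 0]]
    - [[0, 0, -1.5], [0, 0, 0]]
    - [[0, 0, -1], [0, 0, 0]]
    - [[0, 0, 0], [0, 0, 0]]
    - [[0, 0, 0], [0, 0, 0]]
    - [[0, 0, 0], [0, 0, 0]]
    - [[0, 0, 0], [0, 0, 0]]

```text
clock: 6.2
tool_pos: [0.4266, -0.0285, 0.0457]
eef_rot: [0.707, 0.707, -0.007, -0.008]
contact_force: [-0.3, -0.4, 0.2]
opening: 0.005
finger_force: 0.0
```

Run:
```python
from h import *
s=r.get_state(); print(np.round(s["q"],3),s["tool_pos"])
```

```text
[-0.044  0.856  0.008  2.265 -0.203  0.043  0.164] [ 0.42663878 -0.02854317  0.04572267]
```

>>> step_arm:
  increments:
    - [[2, 0, 1], [0, 0, 0]]
    - [[1, 0, 0], [0, 0, 0]]
    - [[0, 0, 0], [0, 0, 0]]
    - [[0, 0, 0], [0, 0, 0]]
    - [[0, 0, -0.5], [0, 0, 0]]
    - [[0, 0, -0.5], [0, 0, 0]]
    - [[0, 0, 0], [0, 0, 0]]
    - [[0, 0, 0], [0, 0, 0]]
    - [[0, 0, 0], [0, 0, 0]]
    - [[0, 0, 0], [0, 0, 0]]

```text
clock: 7.2
tool_pos: [0.4564, -0.0285, 0.0454]
eef_rot: [0.707, 0.707, -0.008, -0.009]
contact_force: [0.1, -0.4, 0.3]
opening: 0.003
finger_force: 0.0
```

Run:
```python
from h import *
s=r.get_state(); print(np.round(s["q"],3),s["tool_pos"],s["eef_rot"],s["contact_force"])
```

```text
[-0.055  0.862  0.03   2.179 -0.202  0.126  0.165] [ 0.4564468  -0.02854494  0.04537617] [ 0.70738233  0.70673717 -0.0075862  -0.00867477] [ 0.12370621 -0.44241344  0.26472375]
```

>>> step_arm:
  increments:
    - [[-0.5, 0, -0.5], [0, 0, 0]]
    - [[0, 0, -0.5], [0, 0, 0]]
    - [[0, 0, -0.5], [0, 0, 0]]
    - [[0, 0, -0.4], [0, 0, 0]]
    - [[0, 0, 0], [0, 0, 0]]
    - [[0, 0, 0], [0, 0, 0]]
    - [[0, 0, -0.2], [0, 0, 0]]
    - [[0, 0, 0], [0, 0, 0]]
    - [[0, 0, 0], [0, 0, 0]]
    - [[0, 0, 0], [0, 0, 0]]

```text
clock: 8.2
tool_pos: [0.4515, -0.0285, 0.0244]
eef_rot: [0.707, 0.707, -0.008, -0.009]
contact_force: [-0.4, 0.1, -0.3]
opening: 0.004
finger_force: 0.0
```

>>> step_arm:
  increments:
    - [[0, 0, -0.1], [0, 0, 0]]
    - [[0, 0, -0.1], [0, 0, 0]]
    - [[0, 0, -0.1], [0, 0, 0]]
    - [[0, 0, 0], [0, 0, 0]]
    - [[0, 0, 0], [0, 0, 0]]
    - [[0, 0, -0.05], [0, 0, 0]]
    - [[0, 0, 0], [0, 0, 0]]
    - [[0, 0, 0], [0, 0, 0]]
    - [[0, 0, 0], [0, 0, 0]]
    - [[0, 0, 0], [0, 0, 0]]

```text
clock: 9.2
tool_pos: [0.4514, -0.0286, 0.0208]
eef_rot: [0.707, 0.707, -0.008, -0.009]
contact_force: [0.3, 0.4, 0.2]
opening: 0.006
finger_force: 0.0
```

>>> step_arm:
  increments:
    - [[0, 0, -0.05], [0, 0, 0]]
    - [[0, 0, 0], [0, 0, 0]]
    - [[0, 0, 0], [0, 0, 0]]
    - [[0, 0, -0.05], [0, 0, 0]]
    - [[0, 0, 0], [0, 0, 0]]
    - [[0, 0, 0], [0, 0, 0]]
    - [[0, 0, 0], [0, 0, 0]]
    - [[0, 0, 0], [0, 0, 0]]
    - [[0, 0, 0], [0, 0, 0]]
    - [[0, 0, 0], [0, 0, 0]]

```text
clock: 10.2
tool_pos: [0.4514, -0.0285, 0.0198]
eef_rot: [0.707, 0.707, -0.008, -0.009]
contact_force: [0.3, -0.8, -0.0]
opening: 0.005
finger_force: 0.0
```

>>> step_arm:
  increments:
    - [[0, 0, -0.05], [0, 0, 0]]
    - [[0, 0, 0], [0, 0, 0]]
    - [[0, 0, 0], [0, 0, 0]]
    - [[0, 0, -0.05], [0, 0, 0]]
    - [[0, 0, 0], [0, 0, 0]]
    - [[0, 0, 0], [0, 0, 0]]
    - [[0, 0, 0], [0, 0, 0]]
    - [[0, 0, 0], [0, 0, 0]]
    - [[0, 0, 0], [0, 0, 0]]
    - [[0, 0, 0], [0, 0, 0]]

```text
clock: 11.2
tool_pos: [0.4514, -0.0286, 0.0188]
eef_rot: [0.707, 0.707, -0.008, -0.009]
contact_force: [-0.9, 0.3, -0.2]
opening: 0.004
finger_force: 0.1
```

>>> step_arm:
  increments:
    - [[0, 0, -0.05], [0, 0, 0]]
    - [[0, 0, 0], [0, 0, 0]]
    - [[0, 0, 0], [0, 0, 0]]
    - [[0, 0, 0], [0, 0, 0]]
    - [[0, 0, 0], [0, 0, 0]]
    - [[0, 0, 0], [0, 0, 0]]
    - [[0, 0, 0], [0, 0, 0]]
    - [[0, 0, 0], [0, 0, 0]]
    - [[0, 0, 0], [0, 0, 0]]
    - [[0, 0, 0], [0, 0, 0]]

```text
clock: 12.2
tool_pos: [0.4515, -0.0285, 0.0183]
eef_rot: [0.707, 0.707, -0.008, -0.009]
contact_force: [-0.2, -0.4, 3.8]
opening: 0.007
finger_force: 1.8
```

>>> step_arm:
  increments:
    - [[0, 0, -0.04], [0, 0, 0]]
    - [[0, 0, 0], [0, 0, 0]]
    - [[0, 0, 0], [0, 0, 0]]
    - [[0.2, 0, 0], [0, 0, 0]]
    - [[0.3, 0, 0], [0, 0, 0]]
    - [[0.3, 0, 0], [0, 0, 0]]
    - [[0.3, 0, 0], [0, 0, 0]]
    - [[0.3, 0, 0], [0, 0, 0]]
    - [[0.3, 0, 0], [0, 0, 0]]
    - [[0.3, 0, 0], [0, 0, 0]]

```text
clock: 13.2
tool_pos: [0.4692, -0.0286, 0.0179]
eef_rot: [0.707, 0.707, -0.009, -0.01]
contact_force: [-4.1, 0.0, 6.1]
opening: 0.006
finger_force: 3.3
```

```bash
cat >> h.py <<'E'
def book():
    p,d,X=cloud("scene");x,y,z=X[...,0],X[...,1],X[...,2]
    m=(z>.006)&(z<.026)&(x>.38)&(x<.66)&(y>-.1)&(y<.05)
    for y0 in(-.08,-.06,0,.02):
        k=m&(abs(y-y0)<.006); print(y0,np.round(np.percentile(x[k],[2,98]),4),k.sum())
    s=r.get_state();print(s["tool_pos"],s["contact_force"],s["clock"])
    return p,X
E
python3 -c "
from h import *
book()"
```

```text
-0.08 [0.4878 0.4999] 9
-0.06 [0.4025 0.498 ] 16
0 [0.402  0.4967] 115
0.02 [0.4016 0.4976] 127
[ 0.47004763 -0.02855541  0.01795092] [-2.80693612  0.24076968  5.76233628] 13.25
```

>>> step_arm:
  increments:
    - [[0.2, 0, -0.02], [0, 0, 0]]
    - [[0.4, 0, 0], [0, 0, 0]]
    - [[0.5, 0, 0], [0, 0, 0]]
    - [[0.5, 0, 0], [0, 0, 0]]
    - [[0.5, 0, 0], [0, 0, 0]]
    - [[0.5, 0, 0], [0, 0, 0]]
    - [[0.5, 0, 0], [0, 0, 0]]
    - [[0.5, 0, 0], [0, 0, 0]]
    - [[0.5, 0, 0], [0, 0, 0]]
    - [[0.4, 0, 0], [0, 0, 0]]

```text
clock: 14.25
tool_pos: [0.5145, -0.0286, 0.0178]
eef_rot: [0.707, 0.707, -0.009, -0.01]
contact_force: [-3.8, 0.1, 7.6]
opening: 0.003
finger_force: 3.9
```

>>> step_arm:
  increments:
    - [[0.4, 0, 0], [0, 0, 0]]
    - [[0.4, 0, 0], [0, 0, 0]]
    - [[0.4, 0, 0], [0, 0, 0]]
    - [[0.4, 0, 0], [0, 0, 0]]
    - [[0.2, 0, 0], [0, 0, 0]]
    - [[0, 0, 0], [0, 0, 0]]
    - [[0, 0, 0.2], [0, 0, 0]]
    - [[0, 0, 0.5], [0, 0, 0]]
    - [[0, 0, 0.5], [0, 0, 0]]
    - [[0, 0, 0], [0, 0, 0]]

```text
clock: 15.25
tool_pos: [0.535, -0.0286, 0.0303]
eef_rot: [0.707, 0.707, -0.007, -0.008]
contact_force: [0.7, -0.0, 0.3]
opening: 0.005
finger_force: 0.0
```

```bash
python3 -c "
from h import *
book()"
```

```text
-0.08 [0.3806 0.3807] 2
-0.06 [0.3897 0.5632] 6
0 [0.465  0.5612] 130
0.02 [0.4654 0.5611] 127
[ 0.53483262 -0.02853257  0.03003538] [0.32016038 0.4839815  0.31269325] 15.3
```

>>> step_arm:
  increments:
    - [[-2, 0, 0], [0, 0, 0]]
    - [[-2, 0, 0], [0, 0, 0]]
    - [[-0.8, 0, 0], [0, 0, 0]]
    - [[0, 0, -0.4], [0, 0, 0]]
    - [[0, 0, -0.4], [0, 0, 0]]
    - [[0, 0, -0.2], [0, 0, 0]]
    - [[0, 0, -0.05], [0, 0, 0]]
    - [[0, 0, 0], [0, 0, 0]]
    - [[0, 0, 0], [0, 0, 0]]
    - [[0, 0, 0], [0, 0, 0]]

```text
clock: 16.3
tool_pos: [0.4865, -0.0286, 0.0193]
eef_rot: [0.707, 0.707, -0.008, -0.009]
contact_force: [-0.5, -0.4, 0.8]
opening: 0.001
finger_force: 0.0
```

>>> step_arm:
  increments:
    - [[0, 0, -0.05], [0, 0, 0]]
    - [[0, 0, 0], [0, 0, 0]]
    - [[0, 0, 0], [0, 0, 0]]
    - [[0, 0, -0.05], [0, 0, 0]]
    - [[0, 0, 0], [0, 0, 0]]
    - [[0, 0, 0], [0, 0, 0]]
    - [[0, 0, 0], [0, 0, 0]]
    - [[0, 0, 0], [0, 0, 0]]
    - [[0, 0, 0], [0, 0, 0]]
    - [[0, 0, 0], [0, 0, 0]]

```text
clock: 17.3
tool_pos: [0.4865, -0.0286, 0.0183]
eef_rot: [0.707, 0.707, -0.008, -0.009]
contact_force: [-0.9, 0.3, 3.6]
opening: 0.003
finger_force: 2.2
```

>>> step_arm:
  increments:
    - [[0, 0, -0.05], [0, 0, 0]]
    - [[0, 0, 0], [0, 0, 0]]
    - [[0.2, 0, 0], [0, 0, 0]]
    - [[0.4, 0, 0], [0, 0, 0]]
    - [[0.5, 0, 0], [0, 0, 0]]
    - [[0.5, 0, 0], [0, 0, 0]]
    - [[0.5, 0, 0], [0, 0, 0]]
    - [[0.5, 0, 0], [0, 0, 0]]
    - [[0.5, 0, 0], [0, 0, 0]]
    - [[0.5, 0, 0], [0, 0, 0]]

```text
clock: 18.3
tool_pos: [0.5202, -0.0286, 0.0178]
eef_rot: [0.707, 0.707, -0.009, -0.01]
contact_force: [-4.0, -0.8, 9.4]
opening: 0.006
finger_force: 4.3
```

>>> step_arm:
  increments:
    - [[0.5, 0, 0], [0, 0, 0]]
    - [[0.5, 0, 0], [0, 0, 0]]
    - [[0.3, 0, 0], [0, 0, 0]]
    - [[0.2, 0, 0.1], [0, 0, 0]]
    - [[0, 0, 1], [0, 0, 0]]
    - [[0, 0, 3], [0, 0, 0]]
    - [[0, 0, 4], [0, 0, 0]]
    - [[0, 0, 4], [0, 0, 0]]
    - [[0, 0, 0], [0, 0, 0]]
    - [[0, 0, 0], [0, 0, 0]]

```text
clock: 19.3
tool_pos: [0.5378, -0.0284, 0.1396]
eef_rot: [0.707, 0.707, -0.007, -0.008]
contact_force: [-0.1, 0.6, -0.3]
opening: 0.003
finger_force: 0.0
```

```bash
python3 -c "
from h import *
p,X=book()
q,_=r.snapshot('wrist')
save(np.vstack([cv2.resize(p[100:320,150:350],(500,550))]),'a.png')
save(q,'w.png')"
```

```text
-0.08 [0.3801 0.3803] 2Traceback (most recent call last):
  File "<string>", line 3, in <module>
    p,X=book()
        ~~~~^^
  File "h.py", line 16, in book
    k=m&(abs(y-y0)<.006); print(y0,np.round(np.percentile(x[k],[2,98]),4),k.sum())
                                            ~~~~~~~~~~~~~^^^^^^^^^^^^^
    return _quantile_unchecked(
        a, q, axis, out, overwrite_input, method, keepdims, weights)
    return _ureduce(a,
                    func=_quantile_ureduce_func,
    ...<5 lines>...
                    overwrite_input=overwrite_input,
                    method=method)
    r = func(a, **kwargs)
    result = _quantile(arr,
                       quantiles=q,
    ...<2 lines>...
                       out=out,
                       weights=wgt)
    slices_having_nans = np.isnan(arr[-1, ...])
                                  ~~~^^^^^^^^^
IndexError: index -1 is out of bounds for axis 0 with size 0
```

The book has left the dresser top. I'll move the arm ahead of the drawer and check how the book lies.

>>> step_arm:
  increments:
    - [[3, 0, 0], [0, 0, 0]]
    - [[4, 0, 0], [0, 0, 0]]
    - [[4, 0, 0], [0, 0, 0]]
    - [[4, 0, 0], [0, 0, 0]]
    - [[4, 0, 0], [0, 0, 0]]
    - [[3.2, 0, 0], [0, 0, 0]]
    - [[0, 0, 0], [0, 0, 0]]
    - [[0, 0, 0], [0, 0, 0]]
    - [[0, 0, 0], [0, 0, 0]]
    - [[0, 0, 0], [0, 0, 0]]

```text
clock: 20.35
tool_pos: [0.7581, -0.0286, 0.1384]
eef_rot: [0.707, 0.707, -0.008, -0.009]
contact_force: [-0.3, -0.5, 0.1]
opening: 0.006
finger_force: 0.0
```

Run:
```python
from h import *
P=[];
for n in("scene","side"):
    p,d,X=cloud(n);P.append(p);x,y,z=X[...,0],X[...,1],X[...,2]
    m=(x>.55)&(x<.685)&(z>-.145)&(z<.02)&(y>-.2)&(y<.22)
    print(n,m.sum(),np.round(np.percentile(X[m],[1,25,50,75,99],axis=0),3).tolist())
    hsv=cv2.cvtColor(p,cv2.COLOR_RGB2HSV); b=m&(hsv[...,1]>70)&(hsv[...,0]<25)
    if b.sum()>5: print("brown",b.sum(),np.round(np.percentile(X[b],[2,50,98],axis=0),3).tolist())
    k=(x>.57)&(x<.78)&(z>-.012)&(z<.0)&(y>-.24)&(y<.26); print("panel",np.round(np.percentile(x[k],[1,99]),3))
save(np.hstack([cv2.resize(P[0][110:310,150:310],(400,500)),cv2.resize(P[1][100:260,210:370],(400,400)).__class__(np.ndarray)(0) if 0 else cv2.copyMakeBorder(cv2.resize(P[1][100:260,210:370],(400,400)),0,100,0,0,0)]),'a.png')
```

```text
scene 5082 [[0.552, -0.195, -0.141], [0.584, -0.075, -0.138], [0.618, 0.031, -0.136], [0.652, 0.126, -0.135], [0.684, 0.208, -0.118]]
brown 134 [[0.55, -0.103, -0.136], [0.556, -0.045, -0.119], [0.561, 0.022, -0.115]]
panel [0.697 0.715]
side 1161 [[0.639, -0.159, -0.139], [0.651, -0.084, -0.136], [0.662, 0.005, -0.135], [0.673, 0.105, -0.134], [0.685, 0.215, -0.131]]
panel [0.692 0.713]
```

View pics/a.png

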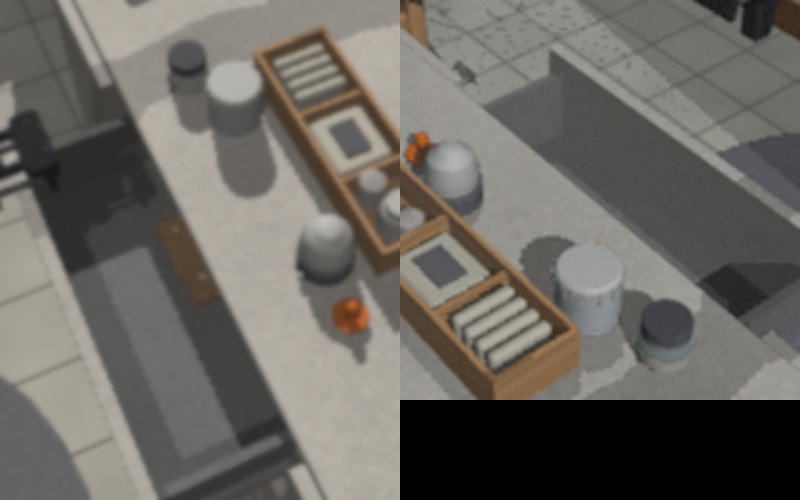

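The left crop shows the book flat on the drawer floor at (190,262), with its top at z ≈ −0.118. Nothing on the dresser has been disturbed. Next: lower the fingers in front of the panel and close the drawer gently.

>>> step_arm:
  increments:
    - [[0.4, 1, -3], [0, 0, 0]]
    - [[0, 1, -4], [0, 0, 0]]
    - [[0, 1, -4], [0, 0, 0]]
    - [[0, 0.8, -4], [0, 0, 0]]
    - [[0, 0, -2.8], [0, 0, 0]]
    - [[0, 0, 0], [0, 0, 0]]
    - [[-1, 0, 0], [0, 0, 0]]
    - [[-1, 0, 0], [0, 0, 0]]
    - [[-0.5, 0, 0], [0, 0, 0]]
    - [[-0.5, 0, 0], [0, 0, 0]]

```text
clock: 21.45
tool_pos: [0.7344, 0.0091, -0.0373]
eef_rot: [0.708, 0.707, -0.007, -0.008]
contact_force: [-0.0, 0.0, -0.4]
opening: 0.004
finger_force: 0.0
```

>>> step_arm:
  increments:
    - [[-0.5, 0, 0], [0, 0, 0]]
    - [[-0.8, 0, 0], [0, 0, 0]]
    - [[-1, 0, 0], [0, 0, 0]]
    - [[-1, 0, 0], [0, 0, 0]]
    - [[-1, 0, 0], [0, 0, 0]]
    - [[-1, 0, 0], [0, 0, 0]]
    - [[-1, 0, 0], [0, 0, 0]]
    - [[-1, 0, 0], [0, 0, 0]]
    - [[-1, 0, 0], [0, 0, 0]]
    - [[-1, 0, 0], [0, 0, 0]]

```text
clock: 22.45
tool_pos: [0.6432, 0.0093, -0.0379]
eef_rot: [0.707, 0.707, -0.005, -0.006]
contact_force: [3.6, -0.2, 1.7]
opening: 0.01
finger_force: 1.7
```

>>> step_arm:
  increments:
    - [[-1, 0, 0], [0, 0, 0]]
    - [[-1, 0, 0], [0, 0, 0]]
    - [[-1, 0, 0], [0, 0, 0]]
    - [[-0.8, 0, 0], [0, 0, 0]]
    - [[-0.5, 0, 0], [0, 0, 0]]
    - [[-0.4, 0, 0], [0, 0, 0]]
    - [[-0.3, 0, 0], [0, 0, 0]]
    - [[-0.2, 0, 0], [0, 0, 0]]
    - [[-0.1, 0, 0], [0, 0, 0]]
    - [[0, 0, 0], [0, 0, 0]]

```text
clock: 23.45
tool_pos: [0.5872, 0.0094, -0.0394]
eef_rot: [0.707, 0.707, -0.008, -0.009]
contact_force: [1.3, 0.2, 1.7]
opening: 0.001
finger_force: 1.0
```

>>> step_arm:
  increments:
    - [[-0.1, 0, 0], [0, 0, 0]]
    - [[-0.1, 0, 0], [0, 0, 0]]
    - [[-0.1, 0, 0], [0, 0, 0]]
    - [[-0.1, 0, 0], [0, 0, 0]]
    - [[-0.1, 0, 0], [0, 0, 0]]
    - [[0, 0, 0], [0, 0, 0]]
    - [[0, 0, 0], [0, 0, 0]]
    - [[0, 0, 0], [0, 0, 0]]
    - [[0, 0, 0], [0, 0, 0]]
    - [[0, 0, 0], [0, 0, 0]]

```text
clock: 24.45
tool_pos: [0.582, 0.0094, -0.0394]
eef_rot: [0.707, 0.707, -0.008, -0.009]
contact_force: [1.1, -0.0, -0.3]
opening: -0.002
finger_force: 0.4
```

Contact is still at drawer-friction level, so the panel hasn't reached its stop. I'll continue in 1 mm steps.

>>> step_arm:
  increments:
    - [[-0.1, 0, 0], [0, 0, 0]]
    - [[0, 0, 0], [0, 0, 0]]
    - [[-0.1, 0, 0], [0, 0, 0]]
    - [[0, 0, 0], [0, 0, 0]]
    - [[0, 0, 0], [0, 0, 0]]
    - [[0, 0, 0], [0, 0, 0]]
    - [[0, 0, 0], [0, 0, 0]]
    - [[0, 0, 0], [0, 0, 0]]
    - [[0, 0, 0], [0, 0, 0]]
    - [[0, 0, 0], [0, 0, 0]]

```text
clock: 25.45
tool_pos: [0.5808, 0.0095, -0.0393]
eef_rot: [0.707, 0.707, -0.007, -0.008]
contact_force: [3.9, -0.7, -2.2]
opening: 0.004
finger_force: 2.0
```

Run:
```python
from h import *
for n in("scene","side"):
    p,d,X=cloud(n);x,y,z=X[...,0],X[...,1],X[...,2]
    k=(x>.5)&(x<.62)&(z>-.03)&(z<.004)&(((y>-.2)&(y<-.1))|((y>.12)&(y<.22)))&(z<-.003)
    print(n,k.sum(),np.round(np.percentile(x[k],[1,5,50,95,99]),4))
print(r.get_state()["contact_force"],r.get_state()["tool_pos"])
```

```text
scene 344 [0.5035 0.518  0.5557 0.5656 0.5659]
side 260 [0.538  0.5467 0.5543 0.5615 0.5635]
[ 4.85241937 -1.43027709 -2.65220989] [ 0.58073016  0.00944016 -0.03931566]
```

>>> step_arm:
  increments:
    - [[-0.1, 0, 0], [0, 0, 0]]
    - [[0, 0, 0], [0, 0, 0]]
    - [[-0.1, 0, 0], [0, 0, 0]]
    - [[0, 0, 0], [0, 0, 0]]
    - [[0, 0, 0], [0, 0, 0]]
    - [[0, 0, 0], [0, 0, 0]]
    - [[0, 0, 0], [0, 0, 0]]
    - [[0, 0, 0], [0, 0, 0]]
    - [[0, 0, 0], [0, 0, 0]]
    - [[0, 0, 0], [0, 0, 0]]

```text
clock: 26.55
tool_pos: [0.5808, 0.0094, -0.0391]
eef_rot: [0.707, 0.707, -0.006, -0.007]
contact_force: [7.1, -1.6, -4.6]
opening: 0.009
finger_force: 3.5
```

The tool stopped advancing while the force rose, so the drawer is at its shut stop. I'll back off straight along +x, then lift.

>>> step_arm:
  increments:
    - [[0.5, 0, 0], [0, 0, 0]]
    - [[1, 0, 0], [0, 0, 0]]
    - [[2, 0, 0], [0, 0, 0]]
    - [[2, 0, 0], [0, 0, 0]]
    - [[0, 0, 3], [0, 0, 0]]
    - [[0, 0, 4], [0, 0, 0]]
    - [[0, 0, 4], [0, 0, 0]]
    - [[0, 0, 4], [0, 0, 0]]
    - [[0, 0, 0], [0, 0, 0]]
    - [[0, 0, 0], [0, 0, 0]]

```text
clock: 27.55
tool_pos: [0.632, 0.0098, 0.1111]
eef_rot: [0.707, 0.707, -0.008, -0.01]
contact_force: [-0.7, 0.6, -1.1]
opening: 0.002
finger_force: 0.0
```

Run:
```python
from h import *
p,d,X=cloud("scene");x,y,z=X[...,0],X[...,1],X[...,2]
k=(x>.5)&(x<.62)&(z>-.03)&(z<-.003)&(((y>-.2)&(y<-.1))|((y>.12)&(y<.22)))
print(np.round(np.percentile(x[k],[95,99]),4)); s=r.get_state();print(s["tool_pos"],s["contact_force"])
save(p,"end.png")
```

```text
[0.5654 0.5658]
[0.63134131 0.00975533 0.1098749 ] [-0.30157664 -0.20835079  0.38768016]
```

View pics/end.png

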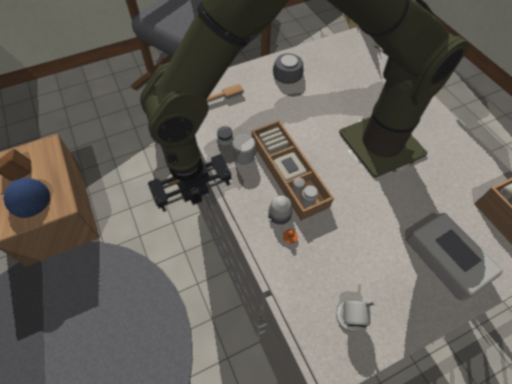

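The drawer is shut, with its outer face at 0.565. The other items are where they started (light (280,208), cup (244,149), pacifier (290,236)), and the arm is clear.

```bash
python3 -c "
from plant import r
print(r.finish_job())"
```

```text
the job is handed in; nothing more can be done
None
```

The book is lying flat in the drawer, the drawer is shut against its stop, and the job is handed in at about 28 s; readings on the book peaked at about 10 N, nothing else on the dresser appears to have moved, and the hand-in call returned no verdict.

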